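Snap the throat insert into a bench saw

ROBOT

A 6-joint arm with a two-finger parallel gripper is mounted at the origin on the work surface. World frame = base frame: x ahead of the robot, y to its left, z up, the work surface at z = 0. Lengths are in mm, angles in rad, forces in N, time in s.
With the tool pointing down it reaches from about 275 to 725 mm from the base axis. Payload 15.9 kg.
Tool frame: the origin (TCP) lies at the very end of the fingers, on their centre line; the grasp point (between the pads) lies 19 mm behind it; z points along the fingers, y is the line along which they close (so a half turn about z gives the same grasp; the last joint's range is limited). The gripper opens to 85 mm and grips with 20 to 120 N. Pads are 22 mm wide; open, the fingers measure 114 mm over their backs; the gripper's body (76 mm by 85 mm) begins 54 mm behind the grasp point. The pads swing forward as they close: fully open they stand 13 mm farther back than shut.
Start: joints at [-1.167, 0.213, -0.034, 1.323, 0, 1.571], TCP at [196.45, -459.774, 204.206] pointing down, gripper open.
Joint ranges: [-2.98, 2.98], [-0.74, 1.72], [-1.14, 1.35], [-2.1, 2.04], [-1.57, 1.44], [-3.14, 3.14]. Speed limits (rad/s): [1.89, 1.89, 2.39, 2.57, 3.14, 3.14].

INTERFACE

Orientations are given as [roll, pitch, yaw] about the fixed x, y, z axes, in that order (R = Rz(yaw) Ry(pitch) Rx(roll)).
In Python, from bench import * gives the robot as it stands. The module is installed in compiled form; this text tells all that it offers.
- The arm moves only by the tool drive_tool, never from a script. Its argument "deltas" is a list of rows, each an object with "claw": the opening in per cent of the stroke, from 0 (shut) to 100 (fully open); "translation": the shift along the tool's x, y, z in cm, a list of three; "dr": the turn, a rotation vector about the tool's x, y, z in rad, a list of three. In form: [{"claw": claw, "translation": [dx, dy, dz], "dr": [ax, ay, az]}, ...]. A call has exactly 8 rows; each row shifts and turns the commanded pose from where the row before left it, along the tool's axes as they then stand; what a row does not reach is not made up. A row lasts 1/10 s, in which the tool goes at most 50 mm and 8.59 degrees, less where a joint would pass 70% of its speed; a pose out of reach is approached as far as the arm can. A call with a gripper value outside its range is refused whole. The fingers move at their own pace and stop on an object; "squeeze" is the grip in N (left out, the last holds). Time passes only in rows, so rows that do not move let the fingers close, or fill a call up. It gives the time, the measured TCP pose, the force, the opening and the grip force at its end, in the units of the state.
- read_state(): the state, without advancing time (a new reading comes with each control period).
- grab_frame(name): name is "scene" or "side" or "wrist"; returns a dict with "color" (420x560x3 uint8, red, green, blue), "camera_matrix" (3x3 intrinsics, pixels), "dist_coeffs" ([k1, k2, p1, p2, k3] as OpenCV has them; the pictures are not rectified), "origin" and "rotation" of the camera in the world. Camera axes: x right, y up, looking along -z (the intrinsics and any distortion apply to the point x, -y, -z); pixel columns grow to the right and rows downward; lengths in mm; the calibration is good to about 2 mm. A picture is of the moment at which its call begins. There is no depth.
- finish_job(): hands the job in; it is judged then, once.
The state is a dict: "clock": time; "joint_positions": joint angles; "qvel": joint speeds; "effort": joint torques, N m; "ee_pos": TCP position; "tool_rot": TCP orientation; "ft_force": force on the tool from outside, world axes, zero at the start; "torque": the same for the moment, N m; "opening": finger opening in mm; "grasp_force": force on a finger pad.
Only numpy, scipy, OpenCV 4.12 (cv2) and the standard library are available. Lean on these libraries where they do the work, as an engineer would, in place of code of your own. Each camera call takes 0.05 s, during which the arm holds its last target. There are 200 camera calls.

TASK

Fit the red insert into the open throat of the small table saw: hook its tongue under the lip at the far end of the opening while the tail is still up, then bring the tail down and press it until the spring catch snaps over it and the plate lies level and flush with the saw table. Let go of it, and leave the black insert and all the other things where they are.

Things in the scene. Friction and masses are not known exactly. Their poses are not given: they have to be found in the camera images.
- insert: RED zero-clearance insert: stiff flat plate 160 long (own x) x 52 wide (own y) x 12 mm thick, about 150 g, lying top up on the bench left or right of the saw (the black insert lies on the other side). Origin: centre of its underside; +x to its nose, z up. Plain straight sides; on top a thin dark kerf line, four brass dots and, near the tail, a dark round finger mark.
- insert_nose (a point): Centre of the end face of the insert's tongue (x = 80, z = 3 mm in the insert's frame). The tongue is the nose's last 14 mm (x = 66 to 80): only the lower 6 mm of the thickness, full width, 8 mm rounded corners. Behind it, at x = 66, an upright shoulder rises to the full 12 mm.
- insert_tail (a point): Middle of the top edge at the insert's tail (x = -75, z = 12 mm in the insert's frame). The tail has a rebate: the lower 5 mm of the thickness runs on to x = -80.
- saw: Small bench table saw, fixed: teal housing, aluminium table 320 (x) x 280 (y) mm, its top 185 mm above the bench. Origin under the table's centre at bench height; +x points away from the robot (within 12 degrees). Rip fence 22 mm thick, 35 mm high, at y = -102 to -124 mm along the whole table; its dark clamp head at the front edge (x -196 to -150, y -136 to -90) rises 30 mm above the table.
- throat (a point): Centre of the throat (open slot) at table-top height, axes as the saw's. Slot x = -74 to 74, y = -27.5 to 27.5 mm. Ledges 5 mm wide along both sides, 12 mm below the top, from x = -74 to 62, carry the insert; between and below it is open, blade lowered. Seated insert: its origin at x = 6 to 8, y = 0 +- 1.5, z = -12 mm here, nose to +x, top flush, shoulder at the lip edge.
- lip_edge (a point): Middle of the lip's edge at table-top height: x = 74 mm from the throat. From here to x = 104 the table overhangs as a lip 5 mm thick, free below. The insert is 12 mm longer than the slot: it goes in only with the tongue led under the lip, tilted nose down by 5 to 18 degrees (steeper, the shoulder slips under the lip too and jams), and then lowering the tail.
- catch (a joint): Spring catch in the middle of the throat's near wall (x = -74 mm): 0 = fully out, grows as it is pushed back, at most 0.0055 m. Steel 45-degree wedge 12 mm wide, sticking out 4 mm, from the table top to 10 mm below. The lowered tail rests on it about 9 mm proud of the table; some 12 to 18 N down near the tail end drives it past, and the catch snaps out over the tail's rebate.
- dado_insert: BLACK insert of the same outline with a broad open slot; not wanted, stays where it is on the bench. Origin: centre of underside, +x to its nose
- offcut: strip of wood 150 x 22 x 16 mm lying on the saw table near its left edge, clear of the throat, stays there; origin centre of underside
- push_stick: yellow push stick, 220 x 40 x 12 mm, lying on the bench beyond the left insert place; origin centre of underside
- tape: yellow tape measure, 72 x 42 x 80 mm, on the left of the bench; origin centre of underside
- screws: glass jar with red cap, 72 mm across, 85 mm high, far right; origin centre of underside
- square: combination square, steel blade 200 x 25 mm with a dark stock 20 mm high, lying on the bench beyond the right insert place; origin centre of underside

How it is judged:
By the outcome, as a careful person would: the job done as asked, in the order asked, and still so for the second after the job is handed in, with the robot touching nothing.
It also fails if it takes over 61 s, if anything falls off the work surface, if the arm or the gripper's body presses on something with over 40 N, if the wrist force passes 120 N, or if a joint passes its speed limit or range.

## Working session

There is one attempt and no reset: what is moved stays moved. The work goes in short steps, Python scripts to look and compute and a tool call to move; the robot and the scene stay as the last step left them, time stands still between calls to the robot, and variables do not carry over. Pictures are saved under pics/ and viewed, at most 10 in all, crops included, and the job is handed in when it is done.

Besides the shell and the picture viewer there is one more tool, called as name(argument=value, ...) on one line, values as JSON. drive_tool: Moves the arm, as the interface text tells. Its arguments: {"type":"object","properties":{"deltas":{"type":"array"},"squeeze":{"type":"number"}},"required":["deltas"]}

```bash
mkdir -p pics
cat > h.py <<'E'
from bench import *
import numpy as np, cv2
from scipy.spatial.transform import Rotation as R
def get(n,save=None):
    f=grab_frame(n)
    if save: cv2.imwrite('pics/'+save,cv2.cvtColor(f['color'],cv2.COLOR_RGB2BGR))
    return f
def ray(f,px):
    p=cv2.undistortPoints(np.array(px,float).reshape(-1,1,2),np.array(f['camera_matrix']),np.array(f['dist_coeffs'])).reshape(-1,2)
    d=np.c_[p[:,0],-p[:,1],-np.ones(len(p))]@np.array(f['rotation']).T
    return np.array(f['origin']),d
def onz(f,px,z):
    o,d=ray(f,px); return o+d*((z-o[2])/d[:,2])[:,None]
def proj(f,P):
    P=(np.atleast_2d(P)-np.array(f['origin']))@np.array(f['rotation'])
    P=P*[1,-1,-1]
    return cv2.projectPoints(P,np.zeros(3),np.zeros(3),np.array(f['camera_matrix']),np.array(f['dist_coeffs']))[0].reshape(-1,2)
E
python3 - <<'E'
from h import *
np.set_printoptions(precision=3,suppress=True)
ims=[]
for n in ('scene','side'):
    f=get(n,n+'0.png'); print(n,f['origin'],np.array(f['rotation']).tolist(),f['camera_matrix'][0])
f=get('wrist','wrist0.png');print(f['origin'])
print(read_state())
E
```

```text
scene [1481.978 -352.346 1201.7  ] [0.7549106109986379, 0.003186129170296592, 1.218108032684998] [481.833   0.    275.26 ]
side [  438.323 -1370.137  1421.88 ] [0.8200712911356276, 0.016994425115737233, -0.06711599619421621] [543.846   0.    280.137]
[ 260.78  -431.614  373.059]
{'clock': 0.15, 'joint_positions': array([-1.167,  0.213, -0.035,  1.324,  0.   ,  1.571]), 'qvel': array([-0.   , -0.001,  0.002, -0.   ,  0.   ,  0.   ]), 'effort': array([  0.002, -68.642,  48.725,   0.013,  -0.   ,  -0.   ]), 'ee_pos': array([ 196.367, -459.538,  203.858]), 'tool_rot': array([-3.141, -0.   ,  0.404]), 'ft_force': array([ 0.088, -0.124, -0.238]), 'torque': array([ 0.006, -0.04 ,  0.01 ]), 'grasp_force': 0.0, 'opening': 85.40695673057274}
```

View pics/scene0.png

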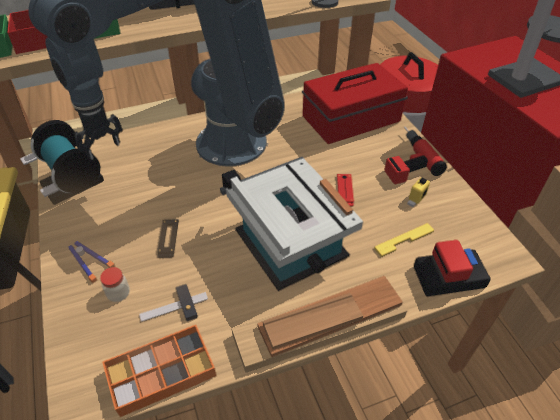

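View pics/side0.png

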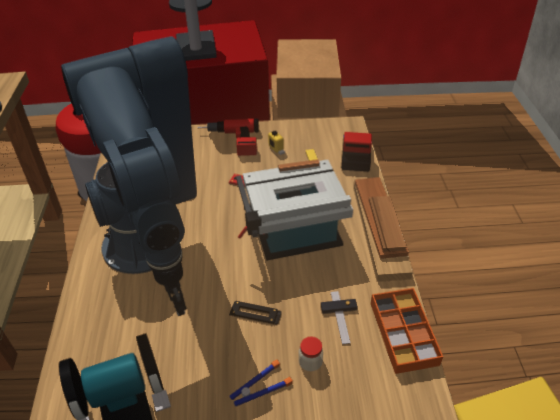

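Scene: saw around (290,210), red insert left of it near (345,190), black insert at (168,238). I'll take a close crop.

```bash
cat >> h.py <<'E'
_g=get
def get(n,save=None):
    f=_g(n,save); r=np.array(f['rotation'])
    if r.shape==(3,): f['rotation']=R.from_euler('xyz',r).as_matrix()
    return f
E
python3 - <<'E'
from h import *
np.set_printoptions(precision=1,suppress=True)
f=get('scene')
c=f['color'][150:285,215:375]
cv2.imwrite('pics/crop1.png',cv2.cvtColor(cv2.resize(c,None,fx=4.4,fy=4.4,interpolation=cv2.INTER_CUBIC),cv2.COLOR_RGB2BGR))
hsv=cv2.cvtColor(f['color'],cv2.COLOR_RGB2HSV)
m=cv2.inRange(hsv,(0,170,90),(6,255,255))|cv2.inRange(hsv,(172,170,90),(180,255,255))
n,l,s,ce=cv2.connectedComponentsWithStats(m)
for i in range(1,n):
    if s[i,4]>60: print(s[i],ce[i],onz(f,[ce[i]],12))
print(onz(f,[[300,207]],185))
E
```

```text
[ 395    0  165  139 6552] [490.4  53.4] [[-234.9 1451.8   12. ]]
[  8  14  26  19 130] [14.2 25.8] [[-1481.4  -871.8    12. ]]
[534  40  26  33 432] [548.5  56.2] [[-119.1 1743.6   12. ]]
[ 304   56  135   54 3773] [374.2  82.2] [[-182.8  742.3   12. ]]
[411 140  31  27 337] [426.  151.9] [[332.5 691.   12. ]]
[387 156  23  18 173] [398.9 164.7] [[361.8 551.5  12. ]]
[338 174  15  32 334] [345.4 188.1] [[406.7 305.6  12. ]]
[436 241  36  33 741] [453.5 256.7] [[807.3 491.5  12. ]]
[[588.8  50.1 185. ]]
```

View pics/crop1.png

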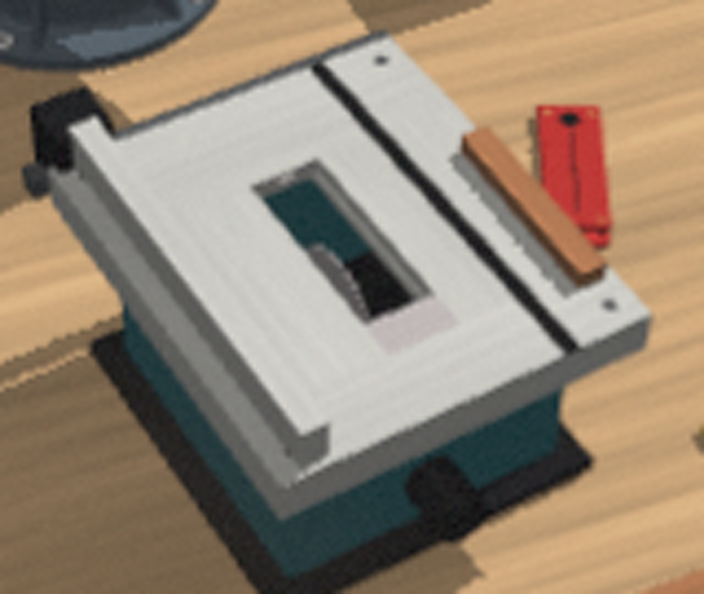

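Crop shows the insert tail (dark mark) at crop (570,118), nose hidden partly near (600,240); throat corners at about (253,187), (318,160), (430,297), (370,322).

```bash
cat >> h.py <<'E'
def plan(p,rpy,n,st=None):
    "rows (cm, rad) in the tool frame, from the commanded start, pose straight line"
    if st is None: s=read_state(); st=(s['ee_pos'],s['tool_rot'])
    A=R.from_euler('xyz',st[1]); B=R.from_euler('xyz',rpy)
    rv=(A.inv()*B).as_rotvec(); d=(np.array(p)-st[0])/10
    print('dr/row',np.round(rv/n,4))
    for i in range(n):
        print(np.round((A*R.from_rotvec(rv*i/n)).inv().apply(d/n),2))
E
python3 - <<'E'
from h import *
np.set_printoptions(precision=1,suppress=True)
f=get('scene')
u=lambda a: np.array(a)/4.4+[215,150]
print(onz(f,u([[540,107],[600,108],[570,118],[608,228]]),12))
T=onz(f,u([[253,187],[318,160],[430,297],[370,322]]),185);print(T,T.mean(0))
print(onz(f,u([[380,33],[650,318],[288,485]]),185))
plan([400,-100,350],[-3.1416,0,0.1],8)
E
```

```text
[[331.  311.4  12. ]
 [349.5 357.9  12. ]
 [351.9 329.   12. ]
 [478.  301.   12. ]]
[[503.8  -4.6 185. ]
 [494.4  46.8 185. ]
 [640.2  68.6 185. ]
 [646.9  23.6 185. ]] [571.3  33.6 185. ]
[[383.8 138.8 185. ]
 [706.9 194.9 185. ]
 [752.  -72.5 185. ]]
dr/row [-0.  0.  0.]
[ 4.1 -3.1 -1.8]
[ 4.  -3.3 -1.8]
[ 3.9 -3.4 -1.8]
[ 3.7 -3.6 -1.8]
[ 3.6 -3.7 -1.8]
[ 3.4 -3.9 -1.8]
[ 3.3 -4.  -1.8]
[ 3.1 -4.1 -1.8]
```

drive_tool(deltas=[{"claw":100,"translation":[0,0,-3],"dr":[0,0,0.03]},{"claw":100,"translation":[0,0,-5],"dr":[0,0,0.03]},{"claw":100,"translation":[0,0,-5],"dr":[0,0,0.03]},{"claw":100,"translation":[0,0,-3],"dr":[0,0,0.03]},{"claw":100,"translation":[0,-2,0],"dr":[0,0,0.03]},{"claw":100,"translation":[1,-4,0],"dr":[0,0,0.03]},{"claw":100,"translation":[2,-4,0],"dr":[0,0,0.03]},{"claw":100,"translation":[2,-4,0],"dr":[0,0,0.03]}])

```text
clock: 1.05
ee_pos: [212.7, -311.3, 364.0]
tool_rot: [-3.142, -0.0, 0.161]
ft_force: [1.1, 0.1, -0.3]
opening: 85.2
grasp_force: 0.0
```

Run:
```python
from h import *
s=read_state();print(s['clock'],s['ee_pos'],s['tool_rot'],s['joint_positions'])
plan([390,0,355],[-3.1416,0,0.0],8)
```

```text
1.05 [ 212.68861332 -311.32098856  364.03453873] [-3.14151060e+00 -9.04545134e-05  1.61098172e-01] [-9.71553721e-01 -8.10749042e-03  1.22586883e-01  1.70152662e+00
  1.16720740e-04  2.00894076e+00]
dr/row [-0.     -0.      0.0201]
[ 2.81 -3.49  0.11]
[ 2.74 -3.54  0.11]
[ 2.67 -3.6   0.11]
[ 2.6  -3.65  0.11]
[ 2.52 -3.7   0.11]
[ 2.45 -3.75  0.11]
[ 2.37 -3.8   0.11]
[ 2.29 -3.85  0.11]
```

Run:
```python
from h import *
st=([212.7,-311.3,364],[-3.14159,0,.161])
a=([350,-80,364],[-3.14159,0,.161+1.12])
b=([420,140,350],[-3.14159,0,.161+2.24])
c=([460,295,320],[-3.14159,0,2.74])
plan(*a,8,st);plan(*b,8,a);plan(*c,8,b)
```

```text
dr/row [ 0.   -0.   -0.14]
[ 2.16 -2.58  0.  ]
[ 2.5  -2.25  0.  ]
[ 2.79 -1.88  0.  ]
[ 3.02 -1.47  0.  ]
[ 3.2  -1.04  0.  ]
[ 3.31 -0.58  0.  ]
[ 3.36 -0.11  0.  ]
[ 3.34  0.36 -0.  ]
dr/row [ 0.   -0.   -0.14]
[2.89 0.05 0.17]
[2.85 0.45 0.17]
[2.76 0.85 0.17]
[2.61 1.22 0.17]
[2.42 1.58 0.17]
[2.17 1.9  0.17]
[1.89 2.18 0.17]
[1.56 2.43 0.17]
dr/row [-0.     -0.     -0.0424]
[0.94 1.77 0.37]
[0.86 1.81 0.37]
[0.79 1.84 0.37]
[0.71 1.87 0.37]
[0.63 1.9  0.37]
[0.55 1.93 0.37]
[0.46 1.95 0.37]
[0.38 1.96 0.37]
```

drive_tool(deltas=[{"claw":100,"translation":[2.2,-2.6,0],"dr":[0,0,-0.14]},{"claw":100,"translation":[2.5,-2.3,0],"dr":[0,0,-0.14]},{"claw":100,"translation":[2.8,-1.9,0],"dr":[0,0,-0.14]},{"claw":100,"translation":[3,-1.5,0],"dr":[0,0,-0.14]},{"claw":100,"translation":[3.2,-1,0],"dr":[0,0,-0.14]},{"claw":100,"translation":[3.3,-0.6,0],"dr":[0,0,-0.14]},{"claw":100,"translation":[3.4,-0.1,0],"dr":[0,0,-0.14]},{"claw":100,"translation":[3.3,0.4,0],"dr":[0,0,-0.14]}])

```text
clock: 1.85
ee_pos: [350.7, -79.2, 364.3]
tool_rot: [3.141, 0.0, 1.29]
ft_force: [-0.1, -1.8, 0.3]
opening: 85.4
grasp_force: 0.0
```

drive_tool(deltas=[{"claw":100,"translation":[2.9,0,0.2],"dr":[0,0,-0.14]},{"claw":100,"translation":[2.9,0.5,0.2],"dr":[0,0,-0.14]},{"claw":100,"translation":[2.8,0.9,0.2],"dr":[0,0,-0.14]},{"claw":100,"translation":[2.6,1.2,0.2],"dr":[0,0,-0.14]},{"claw":100,"translation":[2.4,1.6,0.2],"dr":[0,0,-0.14]},{"claw":100,"translation":[2.2,1.9,0.2],"dr":[0,0,-0.14]},{"claw":100,"translation":[1.9,2.2,0.2],"dr":[0,0,-0.14]},{"claw":100,"translation":[1.6,2.4,0.2],"dr":[0,0,-0.14]}])

```text
clock: 2.65
ee_pos: [420.0, 142.3, 348.1]
tool_rot: [-3.142, 0.0, 2.41]
ft_force: [0.2, -0.2, -0.4]
opening: 85.5
grasp_force: 0.0
```

drive_tool(deltas=[{"claw":100,"translation":[0.9,1.8,0.4],"dr":[0,0,-0.04]},{"claw":100,"translation":[0.9,1.8,0.4],"dr":[0,0,-0.04]},{"claw":100,"translation":[0.8,1.8,0.4],"dr":[0,0,-0.04]},{"claw":100,"translation":[0.7,1.9,0.4],"dr":[0,0,-0.04]},{"claw":100,"translation":[0.6,1.9,0.4],"dr":[0,0,-0.04]},{"claw":100,"translation":[0.5,1.9,0.4],"dr":[0,0,-0.04]},{"claw":100,"translation":[0.5,1.9,0.4],"dr":[0,0,-0.04]},{"claw":100,"translation":[0.4,1.9,0.4],"dr":[0,0,-0.04]}])

```text
clock: 3.45
ee_pos: [460.6, 296.0, 315.8]
tool_rot: [-3.142, -0.0, 2.727]
ft_force: [0.7, -0.2, 0.5]
opening: 85.5
grasp_force: 0.0
```

Run:
```python
from h import *
np.set_printoptions(precision=2,suppress=True)
s=read_state();print(s['clock'],s['ee_pos'],s['tool_rot'],s['joint_positions'])
f=get('wrist','w1.png');print(f['origin'],f['rotation'])
hsv=cv2.cvtColor(f['color'],cv2.COLOR_RGB2HSV)
m=cv2.inRange(hsv,(0,150,70),(8,255,255))|cv2.inRange(hsv,(172,150,70),(180,255,255))
for c in cv2.findContours(m,cv2.RETR_EXTERNAL,cv2.CHAIN_APPROX_NONE)[0]:
    if cv2.contourArea(c)>2000:
        P=onz(f,c.reshape(-1,2),12)
        print(cv2.contourArea(c),cv2.boundingRect(c),cv2.minAreaRect(P[:,:2].astype(np.float32)))
```

```text
3.45 [460.57 296.   315.84] [-3.14 -0.    2.73] [0.57 0.34 0.41 1.65 0.   0.99]
[396.25 324.75 485.11] [[ 0.4  -0.88 -0.25]
 [ 0.92  0.39  0.11]
 [-0.   -0.28  0.96]]
5635.5 (244, 48, 47, 136) ((401.856201171875, 305.1588439941406), (52.51356887817383, 158.39013671875), 67.32693481445312)
3028.0 (400, 0, 84, 82) ((398.3192443847656, 525.429931640625), (76.56795501708984, 92.42639923095703), 87.8857421875)
```

View pics/w1.png

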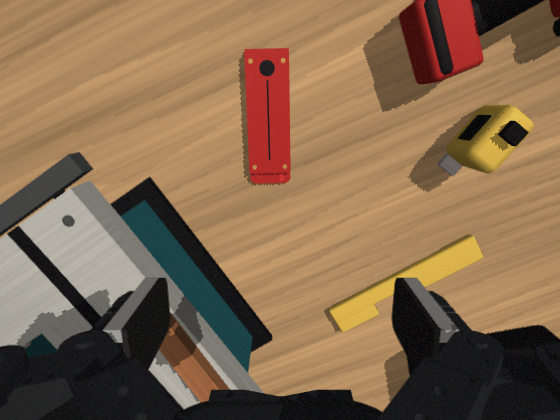

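Wrist view: red insert at (267,115), tail with dark mark up in the picture; size checks (52.5 x 158). Finger tips at about (165,282) and (397,282).

Run:
```python
from h import *
np.set_printoptions(precision=2,suppress=True)
s=read_state();f=get('wrist')
A=R.from_euler('xyz',s['tool_rot'])
for dz in (0,-13):
    print(dz,proj(f,s['ee_pos']+A.apply([[11,42.7,dz],[11,-42.7,dz],[-11,42.7,dz]])).round())
st=(s['ee_pos'],s['tool_rot'])
plan([351.2,326.4,60],[-3.14159,0,2.745],8,st)
```

```text
0 [[370. 238.]
 [190. 238.]
 [367. 280.]]
-13 [[377. 248.]
 [183. 248.]
 [373. 293.]]
dr/row [-0. -0. -0.]
[ 1.39 -0.22  3.18]
[ 1.39 -0.22  3.18]
[ 1.39 -0.22  3.18]
[ 1.4  -0.21  3.18]
[ 1.4  -0.21  3.18]
[ 1.4  -0.21  3.18]
[ 1.4  -0.21  3.18]
[ 1.4  -0.2   3.18]
```

drive_tool(deltas=[{"claw":76,"translation":[1.4,-0.2,3.2],"dr":[0,0,-0.01]},{"claw":76,"translation":[1.4,-0.2,3.2],"dr":[0,0,-0.01]},{"claw":76,"translation":[1.4,-0.2,3.2],"dr":[0,0,0]},{"claw":76,"translation":[1.4,-0.2,3.2],"dr":[0,0,0]},{"claw":76,"translation":[1.4,-0.2,3.2],"dr":[0,0,0]},{"claw":76,"translation":[1.4,-0.2,3.2],"dr":[0,0,0]},{"claw":76,"translation":[1.4,-0.2,3.2],"dr":[0,0,0]},{"claw":76,"translation":[1.4,-0.2,3.2],"dr":[0,0,0]}])

```text
clock: 4.35
ee_pos: [350.5, 323.7, 59.3]
tool_rot: [3.141, 0.0, 2.744]
ft_force: [-0.1, -0.1, -0.5]
opening: 64.9
grasp_force: 0.0
```

Run:
```python
from h import *
np.set_printoptions(precision=2,suppress=True)
s=read_state();print(s['ee_pos'],s['tool_rot'],s['opening'])
f=get('wrist','w2.png')
hsv=cv2.cvtColor(f['color'],cv2.COLOR_RGB2HSV)
m=cv2.inRange(hsv,(0,150,70),(8,255,255))|cv2.inRange(hsv,(172,150,70),(180,255,255))
c=max(cv2.findContours(m,cv2.RETR_EXTERNAL,cv2.CHAIN_APPROX_NONE)[0],key=cv2.contourArea)
P=onz(f,c.reshape(-1,2),12)
A=R.from_euler('xyz',s['tool_rot'])
Q=A.inv().apply(P-s['ee_pos'])
print(cv2.boundingRect(c),Q.min(0),Q.max(0))
for lo,hi in ((-20,0),(0,10),(10,20)):
    q=Q[(Q[:,0]>lo)&(Q[:,0]<hi)]
    if len(q): print(lo,q[:,1].min(),q[:,1].max())
```

```text
[350.48 323.69  59.3 ] [3.14 0.   2.74] 64.86344535180562
(241, 184, 89, 212) [-120.21  -23.3    47.27] [27.72 29.12 47.36]
-20 -23.242658776460125 28.917191350392994
0 -23.025584832436714 28.86499679770378
10 -23.301517359831017 28.810536125161434
```

View pics/w2.png

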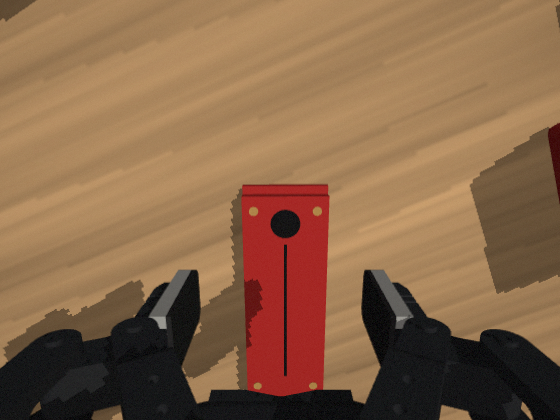

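Insert is centred 3 mm to tool +y, tail edge at row 184, fingers either side; descend with that correction and grip.

drive_tool(deltas=[{"claw":76,"translation":[0,0.3,0.9],"dr":[0,0,0]},{"claw":76,"translation":[0,0,1.5],"dr":[0,0,0]},{"claw":76,"translation":[0,0,1.5],"dr":[0,0,0]},{"claw":76,"translation":[0,0,1.2],"dr":[0,0,0]},{"claw":76,"translation":[0,0,0.6],"dr":[0,0,0]},{"claw":76,"translation":[0,0,0.2],"dr":[0,0,0]},{"claw":76,"translation":[0,0,0],"dr":[0,0,0]},{"claw":76,"translation":[0,0,0],"dr":[0,0,0]}])

```text
clock: 5.2
ee_pos: [352.4, 326.7, 1.8]
tool_rot: [3.141, 0.0, 2.744]
ft_force: [-0.3, 0.1, 0.2]
opening: 64.9
grasp_force: 0.0
```

drive_tool(deltas=[{"claw":40,"translation":[0,0,0],"dr":[0,0,0]},{"claw":40,"translation":[0,0,0],"dr":[0,0,0]},{"claw":40,"translation":[0,0,0],"dr":[0,0,0]},{"claw":40,"translation":[0,0,0],"dr":[0,0,0]},{"claw":40,"translation":[0,0,0],"dr":[0,0,0]},{"claw":40,"translation":[0,0,0],"dr":[0,0,0]},{"claw":40,"translation":[0,0,0],"dr":[0,0,0]},{"claw":40,"translation":[0,0,0],"dr":[0,0,0]}], squeeze=70)

```text
clock: 6.0
ee_pos: [352.0, 326.4, 1.2]
tool_rot: [-3.142, 0.0, 2.744]
ft_force: [0.9, -1.2, -0.2]
opening: 34.4
grasp_force: 0.0
```

Run:
```python
from h import *
get('wrist','w3.png')
```

```text
(no output)
```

View pics/w3.png

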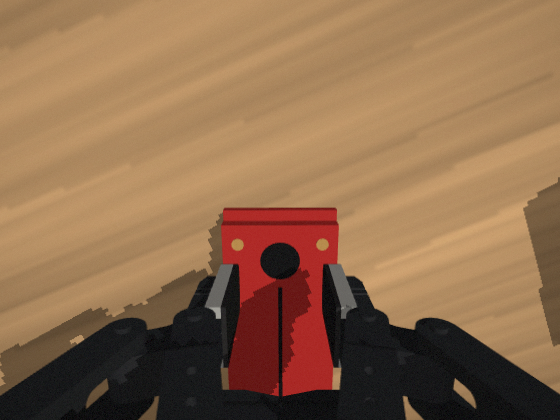

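The picture shows the fingers closed above the plate (tips near (235,265) and (325,265)), plate undisturbed: the open tips stand higher than assumed. Reopen and lower gradually, watching the force.

drive_tool(deltas=[{"claw":76,"translation":[0,0,0],"dr":[0,0,0]},{"claw":76,"translation":[0,0,0],"dr":[0,0,0]},{"claw":76,"translation":[0,0,0],"dr":[0,0,0]},{"claw":76,"translation":[0,0,0],"dr":[0,0,0]},{"claw":76,"translation":[0,0,0.15],"dr":[0,0,0]},{"claw":76,"translation":[0,0,0.15],"dr":[0,0,0]},{"claw":76,"translation":[0,0,0.15],"dr":[0,0,0]},{"claw":76,"translation":[0,0,0.15],"dr":[0,0,0]}])

```text
clock: 6.85
ee_pos: [352.0, 326.4, -5.0]
tool_rot: [-3.141, -0.0, 2.744]
ft_force: [0.2, 1.0, -0.3]
opening: 65.0
grasp_force: 0.0
```

Run:
```python
from h import *
f=get('wrist'); g=get('scene'); s=read_state(); print(s['ee_pos'],s['ft_force'],s['opening'])
c=g['color'][130:220,300:400]
a=cv2.resize(c,None,fx=4,fy=4,interpolation=cv2.INTER_CUBIC)
b=f['color'][190:400,100:460]
im=np.zeros((590,800,3),np.uint8); im[:360,:400]=a; im[370:580,:360]=b
p=(proj(g,[s['ee_pos']])[0]-[300,130])*4; cv2.circle(im,tuple(int(v) for v in p),3,(0,255,0),-1)
A=R.from_euler('xyz',s['tool_rot'])
for d in (0,-10,-20,-30):
  for y in (32.5,-32.5):
    q=proj(f,s['ee_pos']+A.apply([11,y,d]))[0]-[100,190]+[0,370]; cv2.circle(im,tuple(int(v) for v in q),2,(0,255,0),-1); print(d,q)
cv2.imwrite('pics/w4.png',cv2.cvtColor(im,cv2.COLOR_RGB2BGR))
```

```text
[351.91476362 326.29810357  -5.03898402] [ 0.06810752 -0.42850212 -0.05061347] 64.90403859352176
0 [248.19131113 417.78658887]
0 [111.36308507 417.78161346]
-10 [252.02344442 425.16613099]
-10 [107.42615239 425.15945868]
-20 [256.31811723 433.43477414]
-20 [103.01411045 433.42604507]
-30 [261.1646934  442.76396873]
-30 [ 98.03518046 442.75272714]
```

View pics/w4.png

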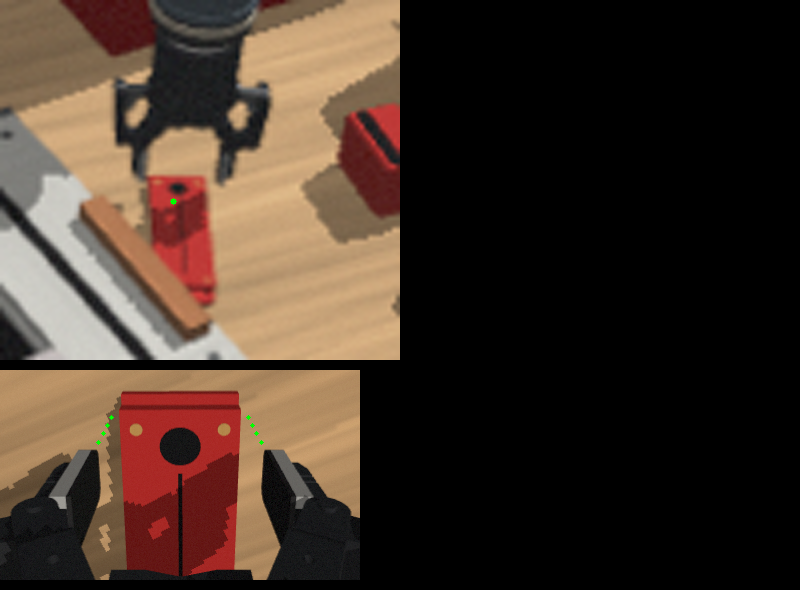

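Both views show the tips some 33 mm behind the reported TCP at this opening (tips at inset (99,450),(263,450), against the green marks), so there are about 28 mm left to the bench. Go down 18 mm.

drive_tool(deltas=[{"claw":76,"translation":[0,0,0.3],"dr":[0,0,0]},{"claw":76,"translation":[0,0,0.3],"dr":[0,0,0]},{"claw":76,"translation":[0,0,0.3],"dr":[0,0,0]},{"claw":76,"translation":[0,0,0.3],"dr":[0,0,0]},{"claw":76,"translation":[0,0,0.2],"dr":[0,0,0]},{"claw":76,"translation":[0,0,0.2],"dr":[0,0,0]},{"claw":76,"translation":[0,0,0.2],"dr":[0,0,0]},{"claw":76,"translation":[0,0,0],"dr":[0,0,0]}])

```text
clock: 7.75
ee_pos: [352.0, 326.3, -23.0]
tool_rot: [-3.141, -0.0, 2.744]
ft_force: [-0.6, -0.1, -0.5]
opening: 64.8
grasp_force: 0.0
```

Run:
```python
from h import *
f=get('wrist'); s=read_state(); print(s['ee_pos'],s['ft_force'],s['opening'])
im=cv2.resize(f['color'][220:400,120:440],None,fx=2,fy=2)
A=R.from_euler('xyz',s['tool_rot'])
for d in (-20,-30,-40):
  for y in (32.5,-32.5):
    q=(proj(f,s['ee_pos']+A.apply([11,y,d]))[0]-[120,220])*2; cv2.circle(im,tuple(int(v) for v in q),2,(0,255,0),-1)
cv2.imwrite('pics/w5.png',cv2.cvtColor(im,cv2.COLOR_RGB2BGR))
```

```text
[351.99139715 326.36307171 -22.85909764] [ 0.45716818  1.11105027 -0.5112774 ] 64.81212103799511
```

View pics/w5.png

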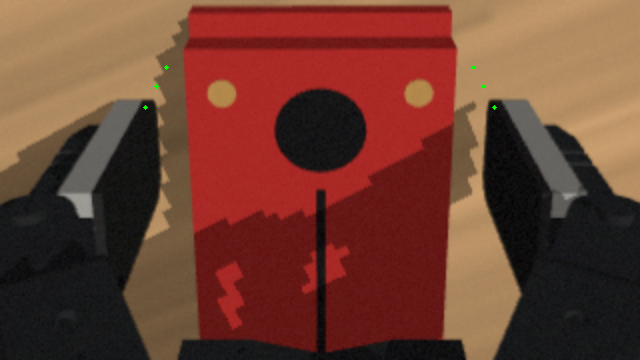

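Tips (157,100),(487,100) are now about level with the plate's top (same px/mm). 7 mm more, then grip.

drive_tool(deltas=[{"claw":76,"translation":[0,0,0.2],"dr":[0,0,0]},{"claw":76,"translation":[0,0,0.2],"dr":[0,0,0]},{"claw":76,"translation":[0,0,0.2],"dr":[0,0,0]},{"claw":76,"translation":[0,0,0.1],"dr":[0,0,0]},{"claw":66,"translation":[0,0,0],"dr":[0,0,0]},{"claw":55,"translation":[0,0,0],"dr":[0,0,0]},{"claw":50,"translation":[0,0,0],"dr":[0,0,0]},{"claw":50,"translation":[0,0,0],"dr":[0,0,0]}], squeeze=60)

```text
clock: 8.6
ee_pos: [352.0, 326.4, -29.5]
tool_rot: [3.142, 0.0, 2.744]
ft_force: [-1.4, -1.5, 7.2]
opening: 50.3
grasp_force: 62.3
```

drive_tool(deltas=[{"claw":50,"translation":[0,0,-1],"dr":[0,0,0]},{"claw":50,"translation":[0,0,-3],"dr":[0,0,0]},{"claw":50,"translation":[0,0,-4],"dr":[0,0,0]},{"claw":50,"translation":[0,0,-5],"dr":[0,0,0]},{"claw":50,"translation":[0,0,-5],"dr":[0,0,0]},{"claw":50,"translation":[0,0,-5],"dr":[0,0,0]},{"claw":50,"translation":[0,0,-4],"dr":[0,0,0]},{"claw":50,"translation":[0,0,-3],"dr":[0,0,0]}])

```text
clock: 9.4
ee_pos: [352.0, 326.4, 273.7]
tool_rot: [3.139, 0.001, 2.744]
ft_force: [1.8, 0.6, -1.1]
opening: 50.5
grasp_force: 63.3
```

Run:
```python
from h import *
s=read_state();print(s['ee_pos'],s['opening'],s['grasp_force'])
plan([625,58,275],[-3.14159,0,3.314],10)
```

```text
[352.03433273 326.40022109 273.71079913] 50.507076395495574 63.25362682342529
dr/row [ 0.0002  0.0002 -0.057 ]
[-3.56 -1.42 -0.01]
[-3.47 -1.62 -0.01]
[-3.37 -1.81 -0.01]
[-3.26 -2.   -0.01]
[-3.14 -2.18 -0.01]
[-3.01 -2.36 -0.01]
[-2.87 -2.53 -0.01]
[-2.73 -2.69 -0.01]
[-2.57 -2.84 -0.01]
[-2.4  -2.98 -0.01]
```

drive_tool(deltas=[{"claw":50,"translation":[-3.6,-1.4,0],"dr":[0,0,-0.057]},{"claw":50,"translation":[-3.5,-1.6,0],"dr":[0,0,-0.057]},{"claw":50,"translation":[-3.4,-1.8,0],"dr":[0,0,-0.057]},{"claw":50,"translation":[-3.3,-2,0],"dr":[0,0,-0.057]},{"claw":50,"translation":[-3.1,-2.2,0],"dr":[0,0,-0.057]},{"claw":50,"translation":[-3,-2.4,0],"dr":[0,0,-0.057]},{"claw":50,"translation":[-2.9,-2.5,0],"dr":[0,0,-0.057]},{"claw":50,"translation":[-2.7,-2.7,0],"dr":[0,0,-0.057]}])

```text
clock: 10.2
ee_pos: [571.9, 110.0, 270.9]
tool_rot: [3.142, 0.0, -3.081]
ft_force: [0.4, 1.0, -1.6]
opening: 50.5
grasp_force: 63.2
```

drive_tool(deltas=[{"claw":50,"translation":[-2.6,-2.8,0],"dr":[0,0,-0.057]},{"claw":50,"translation":[-2.4,-3,0],"dr":[0,0,-0.057]},{"claw":50,"translation":[0,0,0],"dr":[0,0,0]},{"claw":50,"translation":[0,0,0],"dr":[0,0,0]},{"claw":50,"translation":[0,0,0],"dr":[0,0,0]},{"claw":50,"translation":[0,0,0],"dr":[0,0,0]},{"claw":50,"translation":[0,0,0],"dr":[0,0,0]},{"claw":50,"translation":[0,0,0],"dr":[0,0,0]}])

```text
clock: 11.0
ee_pos: [625.8, 58.4, 270.6]
tool_rot: [-3.142, 0.0, -2.969]
ft_force: [-0.1, 0.3, -1.6]
opening: 50.2
grasp_force: 63.2
```

Run:
```python
from h import *
s=read_state();print(s['ee_pos'],s['tool_rot'],s['joint_positions'])
get('wrist','w6.png')
```

```text
[625.82717326  58.36196188 270.56355946] [-3.14157854e+00  3.24941447e-04 -2.96876817e+00] [ 9.29803244e-02  5.14908101e-01  5.66502574e-01  1.62206577e+00
  1.18443421e-05 -7.98441586e-02]
```

View pics/w6.png

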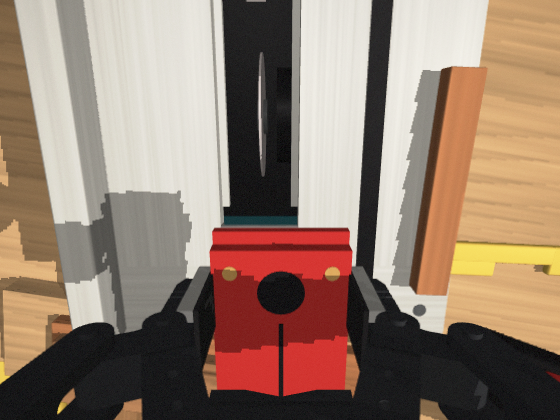

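The view shows the throat: slot black between columns ~226 and 293, ledges beside it, right edge about column 300, lip edge near row 215-225, catch at (256,0), red plate in the grip at rows 228+.

Run:
```python
from h import *
f=get('wrist'); g=f['color'].mean(2).astype(int)
for r in (40,100,150,190): print(r,'L',g[r,208:234].tolist(),'R',g[r,286:310].tolist())
for c in (224,240,260,280,295): print(c,g[196:232,c].tolist())
print('top',g[0:8,230:290:8].tolist())
```

```text
40 L [223, 221, 223, 216, 165, 148, 159, 198, 225, 225, 226, 225, 225, 227, 216, 139, 81, 33, 28, 32, 33, 34, 31, 31, 32, 27] R [30, 32, 28, 31, 35, 32, 131, 149, 151, 149, 149, 150, 149, 152, 90, 230, 234, 232, 232, 231, 228, 227, 227, 230]
100 L [225, 227, 226, 224, 224, 223, 218, 152, 153, 159, 224, 223, 224, 222, 223, 224, 221, 183, 111, 26, 24, 24, 25, 21, 27, 29] R [22, 25, 29, 25, 30, 72, 145, 145, 143, 146, 144, 146, 144, 104, 231, 234, 233, 233, 232, 229, 229, 229, 229, 228]
150 L [225, 225, 225, 225, 224, 224, 222, 221, 220, 188, 151, 151, 206, 221, 219, 220, 220, 219, 221, 184, 85, 20, 23, 20, 25, 26] R [16, 7, 16, 21, 15, 94, 142, 138, 139, 140, 137, 142, 112, 159, 228, 230, 229, 228, 226, 225, 225, 225, 222, 225]
190 L [218, 220, 225, 224, 223, 223, 224, 224, 220, 220, 215, 166, 153, 152, 216, 216, 218, 218, 216, 217, 214, 150, 22, 23, 19, 23] R [20, 22, 21, 21, 22, 125, 133, 135, 136, 135, 135, 136, 89, 221, 223, 226, 226, 222, 220, 219, 218, 219, 218, 221]
224 [217, 216, 217, 214, 216, 216, 215, 216, 215, 217, 155, 19, 16, 22, 22, 18, 18, 24, 24, 24, 37, 43, 61, 70, 71
[... 240 characters left out ...]
16, 20, 25, 20, 15, 16, 15, 22, 11, 19, 24, 37, 50, 44, 46, 46, 47, 48, 46, 62, 90, 118, 115, 77, 55, 55, 76]
280 [20, 20, 16, 20, 23, 22, 21, 25, 19, 18, 18, 21, 23, 23, 18, 20, 18, 21, 19, 22, 36, 52, 49, 52, 44, 46, 50, 46, 62, 87, 114, 110, 72, 51, 54, 77]
295 [134, 136, 135, 134, 134, 134, 132, 136, 133, 134, 96, 16, 23, 15, 18, 18, 10, 21, 18, 25, 39, 44, 48, 48, 49, 49, 49, 44, 65, 90, 118, 113, 69, 52, 56, 75]
top [[35, 33, 89, 131, 131, 36, 36, 34], [31, 33, 59, 91, 95, 35, 38, 37], [37, 36, 36, 30, 35, 34, 35, 32], [36, 34, 37, 35, 38, 32, 32, 31], [36, 29, 33, 32, 34, 34, 35, 33], [33, 37, 34, 36, 38, 34, 35, 32], [38, 31, 32, 38, 37, 32, 35, 35], [32, 33, 35, 35, 33, 35, 31, 33]]
```

```bash
cat >> h.py <<'E'
def tcp(ins_p,yaw,tilt,off=(-54.2,0,-29.5)):
    "TCP pose for insert origin pose; tilt>0 = nose down"
    Ri=R.from_euler('xyz',[0,tilt,yaw]); Rt=Ri*R.from_euler('xyz',[np.pi,0,np.pi])
    return np.array(ins_p)+Ri.apply(off),Rt.as_euler('xyz')
E
python3 - <<'E'
from h import *
np.set_printoptions(precision=2,suppress=True)
f=get('wrist')
L=onz(f,[[211.7,40],[214.7,100],[217.3,150],[219,190]],185)
Rr=onz(f,[[300.2,40],[299.3,100],[298.6,150],[298,190]],185)
e=onz(f,[[224,206],[295,206]],173); c=onz(f,[[256,1.5]],185)
print(L,Rr,e,c)
for P in (L,Rr):
    q=np.polyfit(P[:,0],P[:,1],1); print('yaw',np.arctan(q[0]))
m=[(np.polyfit(P[:,0],P[:,1],1)) for P in (L,Rr)]
yaw=np.arctan((m[0][0]+m[1][0])/2); u=np.array([np.cos(yaw),np.sin(yaw)]); v=np.array([-u[1],u[0]])
mid=(L[:,:2]@v).mean(),(Rr[:,:2]@v).mean(); print('yaw',yaw,'width',mid[1]-mid[0])
s=(e[:,:2]@u).mean()-62; t=np.mean(mid); o=s*u+t*v; print('throat',o,'catch s',c[0,:2]@u-s)
# plate in grip, tail and sides, in tool frame (top plane)
st=read_state(); A=R.from_euler('xyz',st['tool_rot'])
hsv=cv2.cvtColor(f['color'],cv2.COLOR_RGB2HSV)
k=cv2.inRange(hsv,(0,150,70),(8,255,255))|cv2.inRange(hsv,(172,150,70),(180,255,255)); k[:, :150]=0;k[:,420:]=0
n=[0]
for z in (300.1,312.1):
    for r in (229,250): 
        cols=np.where(k[r])[0]; P=onz(f,[[cols.min(),r],[cols.max()+1,r],[281,229.]],z); print(z,r,A.inv().apply(P-st['ee_pos']))
print(cv2.boundingRect(k))
E
```

```text
[[524.5   -2.28 185.  ]
 [559.31   3.87 185.  ]
 [590.72   9.51 185.  ]
 [617.62  14.09 185.  ]] [[515.08  51.61 185.  ]
 [549.93  57.62 185.  ]
 [581.38  63.08 185.  ]
 [608.27  67.72 185.  ]] [[631.7   17.67 173.  ]
 [622.8   68.75 173.  ]] [[498.87  21.45 185.  ]]
yaw 0.17448345195219991
yaw 0.17122083361985962
yaw 0.17285260741230285 width 54.522465275332195
throat [566.13  32.77] catch s -68.20433763005252
300.1 229 [[ 24.93 -25.34 -29.78]
 [ 24.93  26.77 -29.78]
 [ 24.92   0.72 -29.78]]
300.1 250 [[ 16.2  -27.34 -29.78]
 [ 16.21  28.78 -29.78]
 [ 24.92   0.72 -29.78]]
312.1 229 [[ 28.82 -23.11 -41.78]
 [ 28.82  24.52 -41.78]
 [ 28.82   0.71 -41.78]]
312.1 250 [[ 20.85 -24.94 -41.78]
 [ 20.85  26.35 -41.78]
 [ 28.82   0.71 -41.78]]
(210, 228, 142, 168)
```

Throat measured: (566.1, 32.8), yaw 0.173, width 54.5 (55 expected), so it checks out. Now work out the tilted approach.

```bash
cat >> h.py <<'E'
def thr(o,tilt,off=(-54,-0.7,-29.5),yaw=0.173):
    p=np.array([566.1,32.8,185])+R.from_euler('z',yaw).apply(o)
    return tcp(p,yaw,np.radians(tilt),off)
E
python3 - <<'E'
from h import *
np.set_printoptions(precision=3,suppress=True)
a=thr([-8.5,0,45],12);b=thr([-8.5,0,4.3],12);c=thr([6.5,0,1.3],12)
print(a,b,c)
plan(*a,8);plan(*b,8,a);plan(*c,8,b)
E
```

```text
(array([499.774,  20.499, 212.372]), array([ 3.142, -0.209, -2.969])) (array([499.774,  20.499, 171.672]), array([ 3.142, -0.209, -2.969])) (array([514.55 ,  23.081, 168.672]), array([ 3.142, -0.209, -2.969]))
dr/row [ 0.     0.026 -0.   ]
[ 1.63 -0.19  0.72]
[ 1.62 -0.19  0.77]
[ 1.59 -0.19  0.81]
[ 1.57 -0.19  0.85]
[ 1.55 -0.19  0.89]
[ 1.53 -0.19  0.93]
[ 1.5  -0.19  0.97]
[ 1.48 -0.19  1.01]
dr/row [0. 0. 0.]
[-0.11 -0.    0.5 ]
[-0.11 -0.    0.5 ]
[-0.11 -0.    0.5 ]
[-0.11 -0.    0.5 ]
[-0.11 -0.    0.5 ]
[-0.11 -0.    0.5 ]
[-0.11 -0.    0.5 ]
[-0.11 -0.    0.5 ]
dr/row [0. 0. 0.]
[-0.19 -0.   -0.  ]
[-0.19 -0.   -0.  ]
[-0.19 -0.   -0.  ]
[-0.19 -0.   -0.  ]
[-0.19 -0.   -0.  ]
[-0.19 -0.   -0.  ]
[-0.19 -0.   -0.  ]
[-0.19 -0.   -0.  ]
```

drive_tool(deltas=[{"claw":50,"translation":[1.6,-0.2,0.7],"dr":[0,0.026,0]},{"claw":50,"translation":[1.6,-0.2,0.8],"dr":[0,0.026,0]},{"claw":50,"translation":[1.6,-0.2,0.8],"dr":[0,0.026,0]},{"claw":50,"translation":[1.6,-0.2,0.8],"dr":[0,0.026,0]},{"claw":50,"translation":[1.6,-0.2,0.9],"dr":[0,0.026,0]},{"claw":50,"translation":[1.5,-0.2,0.9],"dr":[0,0.026,0]},{"claw":50,"translation":[1.5,-0.2,1],"dr":[0,0.026,0]},{"claw":50,"translation":[1.5,-0.1,1],"dr":[0,0.026,0]}])

```text
clock: 11.95
ee_pos: [499.0, 20.5, 212.6]
tool_rot: [-3.142, -0.209, -2.969]
ft_force: [0.4, -0.2, -2.7]
opening: 50.6
grasp_force: 63.2
```

drive_tool(deltas=[{"claw":50,"translation":[0,0,0],"dr":[0,0,0]},{"claw":50,"translation":[0,0,0],"dr":[0,0,0]},{"claw":50,"translation":[0,0,0],"dr":[0,0,0]},{"claw":50,"translation":[0,0,0],"dr":[0,0,0]},{"claw":50,"translation":[0,0,0],"dr":[0,0,0]},{"claw":50,"translation":[0,0,0],"dr":[0,0,0]},{"claw":50,"translation":[0,0,0],"dr":[0,0,0]},{"claw":50,"translation":[0,0,0],"dr":[0,0,0]}])

```text
clock: 12.75
ee_pos: [499.7, 20.7, 212.8]
tool_rot: [3.142, -0.208, -2.969]
ft_force: [-0.5, 0.1, -1.8]
opening: 50.5
grasp_force: 63.2
```

Run:
```python
from h import *
np.set_printoptions(precision=3,suppress=True)
s=read_state();print(s['ee_pos'],s['tool_rot'],s['ft_force'])
# pose of insert in throat frame
yaw=.173
A=R.from_euler('xyz',s['tool_rot'])
f=get('scene');c=f['color'][150:285,215:375]
im=cv2.resize(c,None,fx=4.4,fy=4.4,interpolation=cv2.INTER_CUBIC)
cv2.imwrite('pics/s7.png',cv2.cvtColor(im,cv2.COLOR_RGB2BGR))
# nose edge / tongue check in scene: predicted nose corners vs red mask extreme
Ri=A*R.from_euler('xyz',[np.pi,0,np.pi]).inv(); o=s['ee_pos']-Ri.apply([-54,-.7,-29.5])
print('ins in throat',R.from_euler('z',yaw).inv().apply(o-[566.1,32.8,185]),np.degrees(Ri.as_euler('xyz')))
pts={'noseL':[80,18,3],'noseR':[80,-18,3],'shL':[66,26,12],'shR':[66,-26,12]}
for k,v in pts.items(): print(k,((proj(f,o+Ri.apply(v))[0]-[215,150])*4.4).round())
hsv=cv2.cvtColor(im,cv2.COLOR_RGB2HSV)
k=cv2.inRange(hsv,(0,150,60),(8,255,255))|cv2.inRange(hsv,(172,150,60),(180,255,255))
cs=[q for q in cv2.findContours(k,cv2.RETR_EXTERNAL,cv2.CHAIN_APPROX_NONE)[0] if cv2.contourArea(q)>300]
for q in cs: print(cv2.boundingRect(q),cv2.approxPolyDP(q,6,True).reshape(-1,2).tolist())
b=thr([-8.5,0,4.3],12);plan(*b,8)
```

```text
[499.68   20.703 212.81 ] [ 3.142 -0.208 -2.969] [-0.481  0.086 -1.792]
ins in throat [-8.584  0.172 45.528] [ 0.003 11.913  9.869]
noseL [419. 257.]
noseR [372. 278.]
shL [421. 229.]
shR [352. 258.]
(270, 80, 155, 207) [[295, 83], [273, 107], [271, 146], [359, 281], [385, 282], [422, 259], [418, 232], [321, 85]]
dr/row [ 0.  0. -0.]
[-0.11 -0.    0.5 ]
[-0.11 -0.    0.5 ]
[-0.11 -0.    0.5 ]
[-0.11 -0.    0.5 ]
[-0.11 -0.    0.5 ]
[-0.11 -0.    0.5 ]
[-0.11 -0.    0.5 ]
[-0.11 -0.    0.5 ]
```

Scene mask agrees with the predicted plate corners (within 1 px real), so descend the tongue into the slot.

drive_tool(deltas=[{"claw":50,"translation":[-0.1,0,0.6],"dr":[0,0,0]},{"claw":50,"translation":[-0.2,0,0.7],"dr":[0,0,0]},{"claw":50,"translation":[-0.2,0,0.7],"dr":[0,0,0]},{"claw":50,"translation":[-0.1,0,0.7],"dr":[0,0,0]},{"claw":50,"translation":[-0.1,0,0.6],"dr":[0,0,0]},{"claw":50,"translation":[-0.1,0,0.4],"dr":[0,0,0]},{"claw":50,"translation":[-0.1,0,0.3],"dr":[0,0,0]},{"claw":50,"translation":[0,0,0],"dr":[0,0,0]}])

```text
clock: 13.6
ee_pos: [500.1, 20.8, 171.5]
tool_rot: [3.142, -0.208, -2.969]
ft_force: [-0.1, -0.0, -1.8]
opening: 50.2
grasp_force: 63.2
```

```bash
cat >> h.py <<'E'
def where():
    s=read_state(); A=R.from_euler('xyz',s['tool_rot'])
    Ri=A*R.from_euler('xyz',[np.pi,0,np.pi]).inv(); o=s['ee_pos']-Ri.apply([-54,-.7,-29.5])
    print(round(s['clock'],2),'ins in throat',R.from_euler('z',.173).inv().apply(o-[566.1,32.8,185]).round(2),np.degrees(Ri.as_euler('xyz')).round(2),'F',R.from_euler('z',.173).inv().apply(s['ft_force']).round(1),'T',s['torque'].round(2),s['opening'],s['grasp_force'])
E
python3 -c "
from h import *
where()
plan(*thr([6.5,0,1.3],12),8)"
```

```text
13.6 ins in throat [-8.18  0.15  4.2 ] [ 0.   11.94  9.87] F [-0.1 -0.  -1.8] T [ 0.01 -0.16  0.02] 50.23398765903895 63.19422125816345
dr/row [ 0.      0.0001 -0.0001]
[-0.19 -0.   -0.  ]
[-0.19 -0.   -0.  ]
[-0.19 -0.   -0.  ]
[-0.19 -0.   -0.  ]
[-0.19 -0.   -0.  ]
[-0.19 -0.   -0.  ]
[-0.19 -0.   -0.  ]
[-0.19 -0.   -0.  ]
```

drive_tool(deltas=[{"claw":50,"translation":[-0.15,0,0],"dr":[0,0,0]},{"claw":50,"translation":[-0.15,0,0],"dr":[0,0,0]},{"claw":50,"translation":[-0.15,0,0],"dr":[0,0,0]},{"claw":50,"translation":[-0.15,0,0],"dr":[0,0,0]},{"claw":50,"translation":[-0.15,0,0],"dr":[0,0,0]},{"claw":50,"translation":[-0.15,0,0],"dr":[0,0,0]},{"claw":50,"translation":[-0.15,0,0],"dr":[0,0,0]},{"claw":50,"translation":[0,0,0],"dr":[0,0,0]}])

```text
clock: 14.4
ee_pos: [510.4, 22.5, 169.5]
tool_rot: [-3.142, -0.208, -2.969]
ft_force: [-0.4, 0.5, -1.1]
opening: 50.1
grasp_force: 63.2
```

```bash
python3 -c "
from h import *
where()"
```

```text
14.4 ins in throat [2.32 0.13 2.25] [-0.   11.92  9.87] F [-0.3  0.6 -1.1] T [ 0.04 -0.11 -0.  ] 50.05502249115224 63.1941094994545
```

drive_tool(deltas=[{"claw":50,"translation":[-0.1,0,0],"dr":[0,0,0]},{"claw":50,"translation":[-0.1,0,0],"dr":[0,0,0]},{"claw":50,"translation":[-0.1,0,0],"dr":[0,0,0]},{"claw":50,"translation":[-0.05,0,0],"dr":[0,0,0]},{"claw":50,"translation":[-0.05,0,0],"dr":[0,0,0]},{"claw":50,"translation":[-0.05,0,0],"dr":[0,0,0]},{"claw":50,"translation":[-0.05,0,0],"dr":[0,0,0]},{"claw":50,"translation":[0,0,0],"dr":[0,0,0]}])

```text
clock: 15.2
ee_pos: [514.9, 23.3, 168.6]
tool_rot: [3.142, -0.209, -2.969]
ft_force: [-2.4, -0.1, -1.5]
opening: 50.5
grasp_force: 63.2
```

```bash
python3 -c "
from h import *
where()"
```

```text
15.2 ins in throat [6.84 0.11 1.25] [ 0.   11.95  9.86] F [-2.4  0.3 -1.5] T [-0.1   0.31  0.09] 50.53702379236103 63.19447696208954
```

```bash
python3 -c "
from h import *
plan(*thr([6.6,0,-5],6.5),8)"
```

```text
dr/row [ 0.     -0.0119 -0.0001]
[-0.05 -0.    0.14]
[-0.05 -0.    0.14]
[-0.05 -0.    0.14]
[-0.05 -0.    0.14]
[-0.04 -0.    0.14]
[-0.04 -0.    0.14]
[-0.04 -0.    0.14]
[-0.04 -0.    0.14]
```

drive_tool(deltas=[{"claw":50,"translation":[-0.05,0,0.14],"dr":[0,-0.012,0]},{"claw":50,"translation":[-0.05,0,0.14],"dr":[0,-0.012,0]},{"claw":50,"translation":[-0.05,0,0.14],"dr":[0,-0.012,0]},{"claw":50,"translation":[-0.05,0,0.14],"dr":[0,-0.012,0]},{"claw":50,"translation":[-0.04,0,0.14],"dr":[0,-0.012,0]},{"claw":50,"translation":[-0.04,0,0.14],"dr":[0,-0.012,0]},{"claw":50,"translation":[-0.04,0,0.14],"dr":[0,-0.012,0]},{"claw":50,"translation":[0,0,0],"dr":[0,0,0]}])

```text
clock: 16.0
ee_pos: [516.6, 23.6, 158.5]
tool_rot: [3.142, -0.123, -2.969]
ft_force: [-1.1, -0.5, -2.3]
opening: 50.3
grasp_force: 63.1
```

```bash
python3 -c "
from h import *
where()
f=get('scene','s8.png');c=f['color'][150:285,215:375]
cv2.imwrite('pics/s8.png',cv2.cvtColor(cv2.resize(c,None,fx=4.4,fy=4.4,interpolation=cv2.INTER_CUBIC),cv2.COLOR_RGB2BGR))"
```

```text
16.0 ins in throat [ 6.85  0.14 -3.84] [0.   7.03 9.87] F [-1.1 -0.4 -2.3] T [0.01 0.16 0.  ] 50.26408592279858 63.14585655927658
```

drive_tool(deltas=[{"claw":62,"translation":[0,0,0],"dr":[0,0,0]},{"claw":66,"translation":[0,0,0],"dr":[0,0,0]},{"claw":72,"translation":[0,0,0],"dr":[0,0,0]},{"claw":76,"translation":[0,0,0],"dr":[0,0,0]},{"claw":80,"translation":[0,0,0],"dr":[0,0,0]},{"claw":80,"translation":[0,0,-1],"dr":[0,0,0]},{"claw":80,"translation":[0,0,-3],"dr":[0,0,0]},{"claw":80,"translation":[0,0,-4],"dr":[0,0,0]}])

```text
clock: 16.85
ee_pos: [525.5, 25.3, 238.4]
tool_rot: [3.141, -0.126, -2.969]
ft_force: [0.8, 0.4, 0.9]
opening: 68.4
grasp_force: 0.0
```

```bash
python3 -c "
from h import *
where()
f=get('scene');w=get('wrist');d=get('side')
a=cv2.resize(f['color'][165:250,240:350],None,fx=3.6,fy=3.6,interpolation=cv2.INTER_CUBIC)
b=cv2.resize(w['color'],(392,294))
e=cv2.resize(d['color'][145:250,225:365],None,fx=2.8,fy=2.8,interpolation=cv2.INTER_CUBIC)
im=np.zeros((600,800,3),np.uint8)
for q,(r,c) in ((a,(0,0)),(b,(0,400)),(e,(306,0))): im[r:r+q.shape[0],c:c+q.shape[1]]=q
cv2.imwrite('pics/m9.png',cv2.cvtColor(im,cv2.COLOR_RGB2BGR))
cv2.imwrite('pics/w9.png',cv2.cvtColor(w['color'],cv2.COLOR_RGB2BGR))"
```

```text
16.85 ins in throat [15.96  0.22 75.9 ] [0.02 7.24 9.87] F [0.8 0.3 0.9] T [ 0.09 -0.14  0.02] 68.3765398650642 0.0
```

View pics/m9.png

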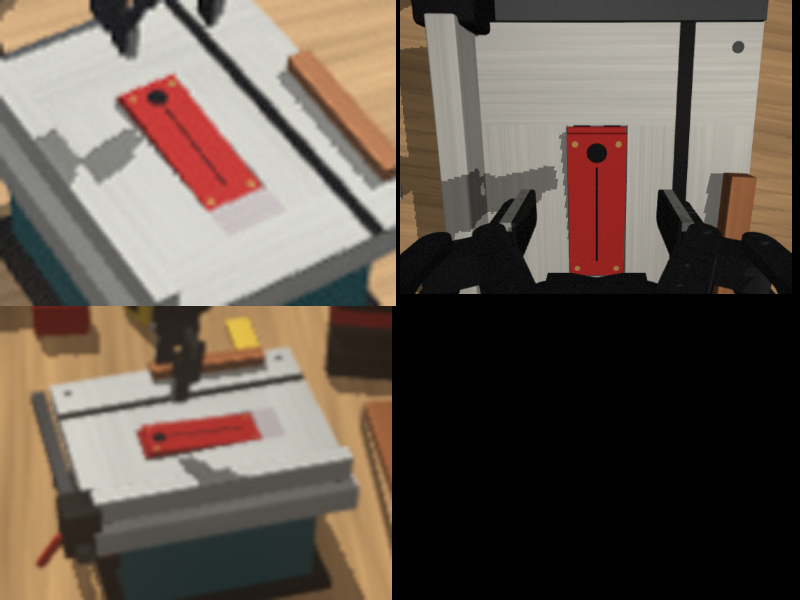

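All views show the plate in the throat, tail (dark mark, inset (597,153)) resting slightly proud on the catch, nose at the lip edge. Now shut the fingers and press near the tail.

```bash
python3 -c "
from h import *
plan([510,23,222],[np.pi,0,-2.969],8)"
```

```text
dr/row [-0.0001 -0.0149 -0.0001]
[0.2  0.01 0.26]
[0.2  0.01 0.25]
[0.2  0.01 0.25]
[0.21 0.01 0.25]
[0.21 0.01 0.24]
[0.21 0.01 0.24]
[0.22 0.01 0.24]
[0.22 0.01 0.23]
```

drive_tool(deltas=[{"claw":0,"translation":[0.2,0,0.2],"dr":[0,-0.015,0]},{"claw":0,"translation":[0.2,0,0.2],"dr":[0,-0.015,0]},{"claw":0,"translation":[0.2,0,0.2],"dr":[0,-0.015,0]},{"claw":0,"translation":[0.2,0,0.2],"dr":[0,-0.015,0]},{"claw":0,"translation":[0.2,0,0.2],"dr":[0,-0.015,0]},{"claw":0,"translation":[0.2,0,0.2],"dr":[0,-0.016,0]},{"claw":0,"translation":[0.2,0,0.2],"dr":[0,-0.016,0]},{"claw":0,"translation":[0.2,0,0.2],"dr":[0,-0.016,0]}])

```text
clock: 17.8
ee_pos: [509.0, 22.4, 222.6]
tool_rot: [3.141, -0.001, -2.969]
ft_force: [0.9, -0.1, 0.6]
opening: -0.1
grasp_force: 0.0
```

drive_tool(deltas=[{"claw":0,"translation":[0,0,0.2],"dr":[0,0,0]},{"claw":0,"translation":[0,0,0.3],"dr":[0,0,0]},{"claw":0,"translation":[0,0,0.3],"dr":[0,0,0]},{"claw":0,"translation":[0,0,0.3],"dr":[0,0,0]},{"claw":0,"translation":[0,0,0.3],"dr":[0,0,0]},{"claw":0,"translation":[0,0,0.3],"dr":[0,0,0]},{"claw":0,"translation":[0,0,0.2],"dr":[0,0,0]},{"claw":0,"translation":[0,0,0],"dr":[0,0,0]}])

```text
clock: 18.6
ee_pos: [509.3, 22.3, 203.7]
tool_rot: [3.142, -0.001, -2.969]
ft_force: [-0.3, -0.1, 0.1]
opening: -0.1
grasp_force: 0.0
```

Run:
```python
from h import *
s=read_state();print(s['clock'],s['ee_pos'],s['tool_rot'],s['ft_force'],s['opening'])
f=get('scene')
# dark gripper tip in scene: bottom-most dark pixel column near predicted TCP
for d in (0,10,20,30): print(d,proj(f,s['ee_pos']+[0,0,d]).round(1))
p=proj(f,s['ee_pos']+[0,0,20])[0].astype(int); g=f['color'].mean(2).astype(int)
for r in range(p[1]-22,p[1]+16,2): print(r,g[r,p[0]-10:p[0]+12:2].tolist(),f['color'][r,p[0]].tolist())
```

```text
18.6 [509.31800044  22.34911254 203.65806295] [ 3.14153215e+00 -1.48947345e-03 -2.96944507e+00] [-0.30296312 -0.07168931  0.05213817] -0.1325321511698157
0 [[281.6 187.1]]
10 [[281.6 184.6]]
20 [[281.6 182.2]]
30 [[281.6 179.7]]
160 [35, 33, 30, 34, 24, 32, 30, 27, 31, 31, 32] [29, 32, 35]
162 [116, 97, 32, 31, 33, 35, 31, 27, 31, 35, 104] [35, 34, 36]
164 [90, 170, 106, 19, 28, 29, 28, 34, 31, 32, 39] [28, 29, 30]
166 [70, 145, 136, 25, 30, 31, 36, 28, 32, 32, 36] [30, 30, 34]
168 [29, 35, 47, 38, 25, 32, 36, 33, 29, 30, 31] [30, 33, 34]
170 [30, 31, 32, 39, 35, 29, 34, 30, 37, 120, 38] [26, 31, 32]
172 [120, 30, 33, 29, 30, 30, 32, 66, 101, 211, 136] [29, 30, 31]
174 [211, 169, 66, 45, 29, 40, 64, 70, 113, 205, 208] [39, 40, 41]
176 [209, 207, 205, 107, 25, 53, 80, 80, 122, 208, 209] [53, 53, 55]
178 [207, 208, 208, 119, 35, 52, 79, 82, 141, 202, 201] [53, 53, 51]
180 [205, 203, 204, 191, 64, 53, 75, 95, 201, 204, 204] [52, 53, 54]
182 [204, 205, 205, 204, 195, 97, 109, 175, 207, 207, 207] [98, 99, 96]
184 [203, 205, 203, 203, 206, 205, 208, 205, 204, 208, 204] [208, 207, 201]
186 [203, 204, 204, 207, 208, 208, 193, 181, 109, 196, 204] [211, 210, 203]
188 [206, 207, 210, 205, 191, 135, 103, 106, 130, 117, 197] [200, 105, 101]
190 [208, 199, 179, 106, 104, 88, 48, 75, 104, 106, 119] [161, 53, 52]
192 [193, 67, 102, 132, 105, 50, 38, 42, 106, 105, 104] [70, 40, 41]
194 [193, 95, 68, 104, 103, 101, 81, 86, 104, 106, 104] [191, 58, 55]
196 [132, 129, 86, 89, 106, 105, 106, 100, 76, 105, 106] [197, 60, 58]
```

drive_tool(deltas=[{"claw":0,"translation":[0,0,0.4],"dr":[0,0,0]},{"claw":0,"translation":[0,0,0.5],"dr":[0,0,0]},{"claw":0,"translation":[0,0,0.5],"dr":[0,0,0]},{"claw":0,"translation":[0,0,0.5],"dr":[0,0,0]},{"claw":0,"translation":[0,0,0.3],"dr":[0,0,0]},{"claw":0,"translation":[0,0,0.2],"dr":[0,0,0]},{"claw":0,"translation":[0,0,0.1],"dr":[0,0,0]},{"claw":0,"translation":[0,0,0],"dr":[0,0,0]}])

```text
clock: 19.45
ee_pos: [509.4, 22.4, 178.9]
tool_rot: [3.142, -0.001, -2.969]
ft_force: [1.0, -0.4, 0.3]
opening: 0.1
grasp_force: 0.0
```

drive_tool(deltas=[{"claw":0,"translation":[0,0,0.1],"dr":[0,0,0]},{"claw":0,"translation":[0,0,0.1],"dr":[0,0,0]},{"claw":0,"translation":[0,0,0.1],"dr":[0,0,0]},{"claw":0,"translation":[0,0,0.1],"dr":[0,0,0]},{"claw":0,"translation":[0,0,0.1],"dr":[0,0,0]},{"claw":0,"translation":[0,0,0.1],"dr":[0,0,0]},{"claw":0,"translation":[0,0,0],"dr":[0,0,0]},{"claw":0,"translation":[0,0,0],"dr":[0,0,0]}])

```text
clock: 20.25
ee_pos: [509.5, 22.4, 173.0]
tool_rot: [-3.142, -0.001, -2.969]
ft_force: [0.1, 0.1, 0.1]
opening: 0.3
grasp_force: 0.0
```

drive_tool(deltas=[{"claw":0,"translation":[0,0,0.1],"dr":[0,0,0]},{"claw":0,"translation":[0,0,0.1],"dr":[0,0,0]},{"claw":0,"translation":[0,0,0.1],"dr":[0,0,0]},{"claw":0,"translation":[0,0,0.1],"dr":[0,0,0]},{"claw":0,"translation":[0,0,0.1],"dr":[0,0,0]},{"claw":0,"translation":[0,0,0],"dr":[0,0,0]},{"claw":0,"translation":[0,0,0],"dr":[0,0,0]},{"claw":0,"translation":[0,0,0],"dr":[0,0,0]}])

```text
clock: 21.05
ee_pos: [509.5, 22.4, 168.0]
tool_rot: [3.142, -0.001, -2.969]
ft_force: [1.2, 0.2, 0.1]
opening: -0.2
grasp_force: 0.0
```

drive_tool(deltas=[{"claw":0,"translation":[0,0,0.1],"dr":[0,0,0]},{"claw":0,"translation":[0,0,0.1],"dr":[0,0,0]},{"claw":0,"translation":[0,0,0.1],"dr":[0,0,0]},{"claw":0,"translation":[0,0,0.1],"dr":[0,0,0]},{"claw":0,"translation":[0,0,0],"dr":[0,0,0]},{"claw":0,"translation":[0,0,0],"dr":[0,0,0]},{"claw":0,"translation":[0,0,0],"dr":[0,0,0]},{"claw":0,"translation":[0,0,0],"dr":[0,0,0]}])

```text
clock: 21.85
ee_pos: [509.9, 22.4, 164.8]
tool_rot: [-3.141, 0.001, -2.969]
ft_force: [-1.5, -0.2, 13.2]
opening: -0.0
grasp_force: 6.5
```

drive_tool(deltas=[{"claw":0,"translation":[0,0,0.1],"dr":[0,0,0]},{"claw":0,"translation":[0,0,0.1],"dr":[0,0,0]},{"claw":0,"translation":[0,0,0.1],"dr":[0,0,0]},{"claw":0,"translation":[0,0,0.1],"dr":[0,0,0]},{"claw":0,"translation":[0,0,0],"dr":[0,0,0]},{"claw":0,"translation":[0,0,0],"dr":[0,0,0]},{"claw":0,"translation":[0,0,0],"dr":[0,0,0]},{"claw":0,"translation":[0,0,0],"dr":[0,0,0]}])

```text
clock: 22.65
ee_pos: [509.4, 22.4, 160.0]
tool_rot: [-3.142, -0.001, -2.969]
ft_force: [-1.0, 0.3, -1.0]
opening: 0.0
grasp_force: 0.0
```

Force vanished: the catch seems to have snapped. Follow down to confirm it is seated.

drive_tool(deltas=[{"claw":0,"translation":[0,0,0.1],"dr":[0,0,0]},{"claw":0,"translation":[0,0,0.1],"dr":[0,0,0]},{"claw":0,"translation":[0,0,0.1],"dr":[0,0,0]},{"claw":0,"translation":[0,0,0.05],"dr":[0,0,0]},{"claw":0,"translation":[0,0,0.05],"dr":[0,0,0]},{"claw":0,"translation":[0,0,0],"dr":[0,0,0]},{"claw":0,"translation":[0,0,0],"dr":[0,0,0]},{"claw":0,"translation":[0,0,0],"dr":[0,0,0]}])

```text
clock: 23.45
ee_pos: [509.6, 22.4, 157.8]
tool_rot: [-3.141, 0.001, -2.969]
ft_force: [-10.7, -0.7, 29.4]
opening: -0.3
grasp_force: 14.6
```

drive_tool(deltas=[{"claw":0,"translation":[0,0,-0.3],"dr":[0,0,0]},{"claw":0,"translation":[0,0,-1],"dr":[0,0,0]},{"claw":0,"translation":[0,0,-3],"dr":[0,0,0]},{"claw":0,"translation":[0,0,-4],"dr":[0,0,0]},{"claw":0,"translation":[-2,0,-4],"dr":[0,0,0]},{"claw":0,"translation":[-3,0,-3],"dr":[0,0,0]},{"claw":0,"translation":[-3,0,-1],"dr":[0,0,0]},{"claw":0,"translation":[0,0,0],"dr":[0,0,0]}])

```text
clock: 24.25
ee_pos: [588.1, 36.0, 315.7]
tool_rot: [-3.142, 0.0, -2.969]
ft_force: [0.1, -0.2, -1.3]
opening: -0.1
grasp_force: 0.0
```

Run:
```python
from h import *
np.set_printoptions(precision=1,suppress=True)
s=read_state();print(s['clock'],s['ee_pos'],s['ft_force'])
u=R.from_euler('z',.173)
for n in ('wrist','scene','side'):
    f=get(n); hsv=cv2.cvtColor(f['color'],cv2.COLOR_RGB2HSV)
    k=cv2.inRange(hsv,(0,150,60),(8,255,255))|cv2.inRange(hsv,(172,150,60),(180,255,255))
    c=[q for q in cv2.findContours(k,cv2.RETR_EXTERNAL,cv2.CHAIN_APPROX_NONE)[0] if cv2.contourArea(q)>80]
    for q in c:
        P=u.inv().apply(onz(f,q.reshape(-1,2),185)-[566.1,32.8,185])
        if abs(P.mean(0)[:2]).max()<50:
            print(n,'u',P[:,0].min(),P[:,0].max(),'v',P[:,1].min(),P[:,1].max(),cv2.minAreaRect(P[:,:2].astype(np.float32)))
            for lo,hi in ((-70,-40),(-15,15),(30,60)):
                m=P[(P[:,0]>lo)&(P[:,0]<hi)]
                if len(m): print('  ',lo,m[:,1].min(),m[:,1].max(),'w',m[m[:,1]>0][:,1].mean()-m[m[:,1]<0][:,1].mean())
    if n=='wrist':
        # brass dots
        b=cv2.inRange(hsv,(12,70,110),(30,255,255))
        for q in cv2.connectedComponentsWithStats(b)[3][1:]:
            P=u.inv().apply(onz(f,[q],185)-[566.1,32.8,185])[0]
            if abs(P[0])<75 and abs(P[1])<26: print('dot',P)
```

```text
24.25 [588.1  36.  315.7] [ 0.1 -0.2 -1.3]
wrist u -71.37453571627627 72.75225052631089 v -26.334742749037975 25.60310066612255 ((0.6884994506835938, -0.35771942138671875), (51.93731689453125, 144.12164306640625), 89.99334716796875)
   -70 -26.27596822128573 25.539484191777436 w 43.095583996401814
   -15 -26.318874851583526 25.586661860170437 w 50.95945845685844
   30 -26.330525015974164 25.40915079764423 w 50.8624107344711
dot [-58.  -19.2   0. ]
dot [-57.9  18.6   0. ]
dot [ 65.9 -19.2   0. ]
dot [66.  18.6  0. ]
scene u -64.34536315486702 73.2673141554593 v -25.685501134635143 23.72187392099148 ((4.4796142578125, -0.9237384796142578), (49.28577423095703, 137.59622192382812), 89.89788818359375)
   -70 -25.45183869178278 23.123731929431017 w 33.04303827890898
   -15 -25.198003179660866 23.72187392099148 w 46.827116453435714
   30 -25.382759646029957 23.61850898045288 w 46.91227879281813
side u -71.78681380304438 69.06498237923118 v -24.710148380376527 21.382064003508326 ((-1.3626861572265625, -1.6780643463134766), (140.83905029296875, 46.079898834228516), 0.02282123640179634)
   -70 -24.695070874282333 20.68201452047694 w 35.82547798151393
   -15 -24.41525563375349 21.130815440911334 w 41.67429091773079
   30 -24.421590856224924 21.382064003508326 w 42.009840541097844
```

Tail and nose brass dots have equal spacing (37.8 mm) and the plate is 51.9 mm wide when measured at table height, so it is level and flush, and the arm is clear.

```bash
python3 -c "
from bench import *
print(finish_job())"
```

```text
the job is handed in; nothing more can be done
None
```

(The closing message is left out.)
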